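# Loosen the blanking cap of a fume-hood gas turret of unknown thread

## Task

The bench gas turret on the same side as the tall amber bottle, the one nearer to it, is to be connected next: loosen its winged brass cap by a sixth of a turn or a little more and let go. Its thread may be left-handed, so feel carefully which way it gives. Leave the other turret's cap tight and do not knock the bottle.

Things in the scene. Friction and masses are not known exactly. Their poses are not given: they have to be found in the camera images.
- wing_a (a point): middle of the top edge of cap A's brass wing, on the cap's vertical turning axis, 132 mm above the bench; turns with the cap. Wing: upright bar 56 mm long (point x), 10 mm thick (y: pinch here), 30 mm high, on a round cap 40 mm across, 22 mm high, on a fixed grey gas turret 80 mm high (column 32 to 46 mm, foot 76 mm across). Both turrets look alike.
- wing_b (a point): middle of the top edge of cap B's brass wing, on the cap's vertical turning axis, 132 mm above the bench; turns with the cap. Wing: upright bar 56 mm long (point x), 10 mm thick (y: pinch here), 30 mm high, on a round cap 40 mm across, 22 mm high, on a fixed grey gas turret 80 mm high (column 32 to 46 mm, foot 76 mm across). Both turrets look alike.
- cap_a (a joint): winged cap A: 0 = screwed down tight, grows (rad) as it is loosened, to a stop at 2.4; the value says nothing about clockwise or anticlockwise. A tight cap is solid one way; the other way it turns against a steady drag of about 0.2 N m and stays where it is left, without rising. One turret has a left-hand, one a right-hand thread, unmarked; which one varies.
- cap_b (a joint): winged cap B: 0 = screwed down tight, grows (rad) as it is loosened, to a stop at 2.4; the value says nothing about clockwise or anticlockwise. A tight cap is solid one way; the other way it turns against a steady drag of about 0.2 N m and stays where it is left, without rising. One turret has a left-hand, one a right-hand thread, unmarked; which one varies.
- bottle: tall amber glass bottle with a black cap, 66 mm across, 150 mm tall, standing loose beyond one of the turrets as seen from the robot; origin at the centre of its underside. A low white dish stands beyond the other turret; a rack of vials, 58 mm high, stands between the turrets.

How it is judged:
At the end, for the whole second after the job is handed in: the cap of the turret nearer the bottle is loosened by at least 0.85 rad (49 degrees) and at rest; the other turret's cap is still tight (turned by less than 0.15 rad); the bottle stands upright (((horizontal distance between wing_a and bottle below 0.31 m and value of joint cap_a above 0.85 rad and velocity of joint cap_a between -0.05 and 0.05 rad/s and value of joint cap_b below 0.15 rad) or (horizontal distance between wing_b and bottle below 0.31 m and value of joint cap_b above 0.85 rad and velocity of joint cap_b between -0.05 and 0.05 rad/s and value of joint cap_a below 0.15 rad)) and angle between bottle's own z axis and vertical below 0.15 rad); the robot touches nothing.
It fails at once if the other turret's cap is loosened by more than 0.2 rad ((horizontal distance between wing_a and bottle below 0.31 m and value of joint cap_b above 0.2 rad) or (horizontal distance between wing_b and bottle below 0.31 m and value of joint cap_a above 0.2 rad)).
It fails at once if the bottle is knocked: shifted by more than 30 mm (distance of bottle from where it was at the start of the episode above 0.03 m).
It also fails if it takes over 32 s, if anything falls off the work surface, if the arm or the gripper's body presses on something with over 40 N, if the wrist force passes 120 N, or if a joint passes its speed limit or range.

## Robot

A 6-joint arm with a two-finger parallel gripper is mounted at the origin on the work surface. World frame = base frame: x ahead of the robot, y to its left, z up, the work surface at z = 0. Lengths are in m, angles in rad, forces in N, time in s.
With the tool pointing down it reaches from about 0.375 to 0.75 m from the base axis. Payload 9 kg.
Tool frame: the origin (TCP) lies midway between the tips of the shut fingers; the grasp point (between the pads) lies 19 mm behind it; z points along the fingers, y is the line along which they close (so a half turn about z gives the same grasp; the last joint's range is limited). The gripper opens to 85 mm and grips with 20 to 120 N. Pads are 22 mm wide; open, the fingers measure 114 mm over their backs; the gripper's body (76 mm by 85 mm) begins 54 mm behind the grasp point. The pads swing forward as they close: fully open they stand 13 mm farther back than shut.
Start: joints at [-1.482, 0.104, 0.097, 1.564, 0, 1.353], TCP at [0.181, -0.572, 0.231] pointing down, gripper open.
Joint ranges: [-2.99, 2.99], [-0.84, 1.86], [-1.1, 1.16], [-1.84, 2.11], [-1.51, 1.56], [-3.14, 3.14]. Speed limits (rad/s): [2.22, 2.22, 2.57, 3.14, 3.14, 3.14].

## Interface

Orientations are given as a unit quaternion [x, y, z, w].
In Python, from cell import robot gives the robot as it stands.
- The arm moves only by the tool jog_arm, called after "Emit:" as a command line: name --argument value ..., lists and objects as JSON in quotes. Schema: {"type":"object","properties":{"motion":{"type":"array","items":{"type":"number"},"minItems":6,"maxItems":60},"finger_gap":{"type":"number"},"grip_force":{"type":"number"},"only":{"type":"string"},"quiet":{"type":"boolean"},"lines":{"type":"string"}},"required":["motion"],"additionalProperties":false}. motion is one flat list of numbers that holds 1 to 10 rows one after another, with no inner brackets; each row has 6 numbers: dx, dy, dz in units of 25 mm, then a rotation vector rx, ry, rz in units of 0.2 rad; each row is the pose to reach, as a shift and turn from the pose commanded when the call began, along the tool's axes at that moment; what a row does not reach only later rows make up. A row lasts 1/8 s, in which the tool goes at most 0.0625 m and 0.188 rad, less where a joint would pass 70% of its speed; a pose out of reach is approached as far as the arm can. finger_gap is the finger opening in m, set as the call begins (left out keeps the last). The fingers move at their own pace and stop on an object; grip_force is the grip in N (left out, the last holds). Time passes only in rows, so rows that do not move let the fingers close. The tool returns the time, the measured TCP pose, the force, the opening and the grip force at its end. only (a regular expression) keeps the lines of the reply that match it, lines (a string "A,B") keeps lines A to B, and quiet returns only ok. Input that does not fit is refused with a message, and nothing moves.
- robot.sense(): the state, without advancing time (a new reading comes with each control period).
- robot.capture(name): name is "scene" or "top"; returns the picture (400x640x3 uint8, red, green, blue); there is no depth.
- robot.calibration(name): a dict with "fx", "fy", "cx", "cy" (pixels), "world_from_camera" (4x4, takes a point from camera to world coordinates). Camera axes: x right, y down, z forward; pixel columns grow to the right and rows downward; lengths in m; the calibration is good to about 2 mm. A picture is of the moment at which its call begins. calibration takes no time and is no camera call.
- robot.job_done(): hands the job in; it is judged then, once.
The state is a dict: "clock": time; "q": joint angles; "qd": joint speeds; "tau": joint torques, N m; "eef_pos": TCP position; "eef_rot": TCP orientation; "ft_force": force on the tool from outside, world axes, zero at the start; "wrist_torque": the same for the moment, N m; "gripper_width": finger opening in m; "grasp_force": force on a finger pad.
Only numpy, scipy, OpenCV 4.12 (cv2) and the standard library are available. Lean on these libraries where they do the work, as an engineer would, in place of code of your own. Each camera call takes 0.05 s, during which the arm holds its last target. There are 200 camera calls.

## Working session

There is one attempt and no reset: what is moved stays moved. The work goes in short steps, Python scripts to look and compute and a tool call to move; the robot and the scene stay as the last step left them, time stands still between calls to the robot, and variables do not carry over. Pictures are saved under pics/ and viewed, at most 10 in all, crops included, and the job is handed in when it is done.

```bash
ls; mkdir -p pics; python3 - <<'E'
from cell import robot
import cv2,numpy as np
for n in("scene","top"):
    im=robot.capture(n);cv2.imwrite(f"pics/{n}0.png",im[:,:,::-1])
    c=robot.calibration(n);print(n,c["fx"],c["fy"],c["cx"],c["cy"]);print(np.round(c["world_from_camera"],4))
s=robot.sense();print(s)
E
```

```text
cell.py
pics
scene 472.2105109783672 472.2105109783672 325.1782942788588 197.77762706972257
[[-0.1945  0.5969 -0.7784  1.3356]
 [ 0.9807  0.1018 -0.167   0.1635]
 [-0.0205 -0.7959 -0.6051  0.6929]
 [ 0.      0.      0.      1.    ]]
top 506.0443963220958 506.0443963220958 316.6900452563797 203.40341815367546
[[ 0.0582 -0.9781  0.1997  0.362 ]
 [-0.9983 -0.0567  0.0134  0.0057]
 [-0.0018 -0.2001 -0.9798  1.2066]
 [ 0.      0.      0.      1.    ]]
{'clock': 0.1, 'q': array([-1.48170228e+00,  1.04667556e-01,  9.65453174e-02,  1.56390963e+00,
       -3.01414934e-05,  1.35308244e+00]), 'qd': array([ 0.00119431, -0.00468464,  0.00210228,  0.0019913 , -0.00077487,
       -0.00085188]), 'tau': array([ 6.44755244e-03, -5.58212256e+01,  5.04714346e+01,  1.34408742e-02,
       -2.90579601e-04,  4.08618803e-06]), 'eef_pos': array([ 0.18117455, -0.57167081,  0.23058277]), 'eef_rot': array([ 9.88256478e-01,  1.52802983e-01,  2.46618997e-05, -6.17463472e-04]), 'ft_force': array([-0.61110145, -0.45622523,  0.61906143]), 'wrist_torque': array([-0.00380756, -0.01187636, -0.03493283]), 'grasp_force': 0.0, 'gripper_width': 0.08583983949851552}
```

View pics/top0.png

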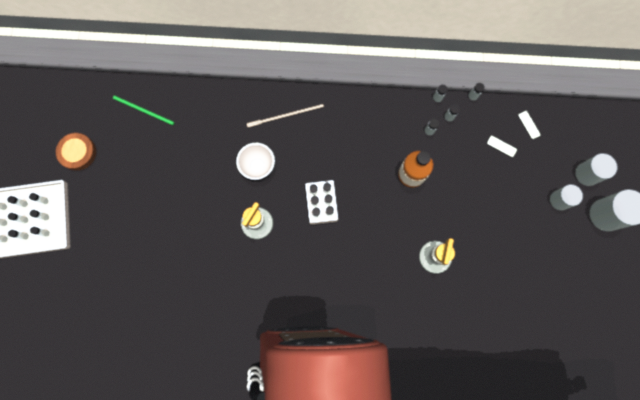

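View pics/scene0.png

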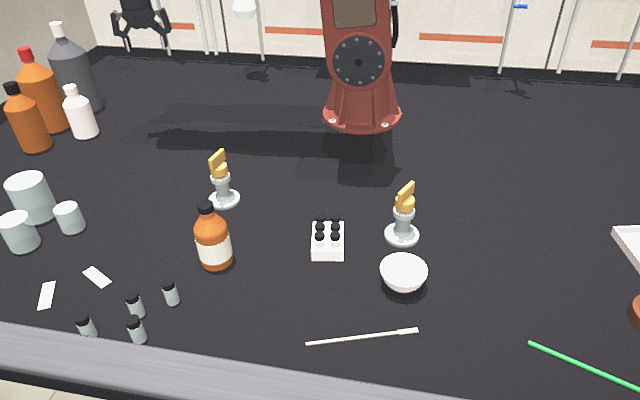

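The top view shows the bottle at about (415,168), the target turret's wing near (447,251), and the other turret's at (252,216). The scene view has the target wing at (217,163). I'll measure the target wing next.

```bash
cat >h.py <<'E'
import cv2,numpy as np
from cell import robot
def ray(n,u,v):
    c=robot.calibration(n);T=np.array(c["world_from_camera"])
    return T[:3,3],T[:3,:3]@np.array([(u-c["cx"])/c["fx"],(v-c["cy"])/c["fy"],1])
def cast(n,u,v,z):
    o,d=ray(n,u,v);return o+d*(z-o[2])/d[2]
def proj(n,p):
    c=robot.calibration(n);q=np.linalg.inv(np.array(c["world_from_camera"]))@np.r_[p,1]
    return c["fx"]*q[0]/q[2]+c["cx"],c["fy"]*q[1]/q[2]+c["cy"]
E
python3 - <<'E'
from h import *
a=cv2.imread("pics/top0.png");b=cv2.imread("pics/scene0.png")
A=cv2.resize(a[230:275,415:475],None,fx=8,fy=8,interpolation=cv2.INTER_CUBIC)
B=cv2.resize(b[140:215,195:250],None,fx=6,fy=6,interpolation=cv2.INTER_CUBIC)
h=max(A.shape[0],B.shape[0]);P=lambda x:cv2.copyMakeBorder(x,0,h-x.shape[0],0,0,0)
cv2.imwrite("pics/crop.png",np.hstack([P(A)[:, :470],P(B)]))
hsv=cv2.cvtColor(a,cv2.COLOR_BGR2HSV)
m=cv2.inRange(hsv,(15,100,80),(35,255,255))[235:270,425:465]
v=hsv[235:270,425:465]
for r in range(m.shape[0]):
    if m[r].any(): print(r+235,[(c+425,int(v[r,c,0]),int(v[r,c,2])) for c in np.flatnonzero(m[r])])
E
```

```text
238 [(np.int64(449), 18, 140), (np.int64(450), 19, 168), (np.int64(451), 19, 164), (np.int64(452), 19, 129)]
239 [(np.int64(448), 19, 136), (np.int64(449), 19, 221), (np.int64(450), 23, 246), (np.int64(451), 24, 247), (np.int64(452), 20, 222), (np.int64(453), 19, 142)]
240 [(np.int64(447), 19, 105), (np.int64(448), 19, 166), (np.int64(449), 22, 241), (np.int64(450), 26, 254), (np.int64(451), 27, 254), (np.int64(452), 24, 250), (np.int64(453), 19, 190)]
241 [(np.int64(446), 18, 93), (np.int64(447), 19, 122), (np.int64(448), 19, 191), (np.int64(449), 23, 248), (np.int64(450), 27, 254), (np.int64(451), 27, 254), (np.int64(452), 25, 251), (np.int64(453), 20, 189)]
242 [(np.int64(445), 16, 83), (np.int64(446), 18, 100), (np.int64(447), 19, 139), (np.int64(448), 19, 219), (np.int64(449), 25, 252), (np.int64(450), 27, 254), (np.int64(451), 27, 254), (np.int64(452), 23, 243), (np.int64(453), 19, 163)]
243 [(np.int64(444), 18, 128), (np.int64(445), 18, 109), (np.int64(446), 19, 105), (np.int64(447), 19, 149), (np.int64(448), 21, 232), (np.int64(449), 26, 253), (np.int64(450), 27, 255), (np.in
[... 7608 characters left out ...]
20, 174), (np.int64(442), 20, 136), (np.int64(443), 19, 119), (np.int64(444), 19, 181), (np.int64(445), 24, 248), (np.int64(446), 29, 254), (np.int64(447), 28, 255), (np.int64(448), 27, 254)]
261 [(np.int64(441), 19, 128), (np.int64(442), 19, 116), (np.int64(443), 19, 127), (np.int64(444), 20, 202), (np.int64(445), 25, 251), (np.int64(446), 28, 254), (np.int64(447), 28, 254), (np.int64(448), 26, 253)]
262 [(np.int64(442), 19, 118), (np.int64(443), 19, 134), (np.int64(444), 20, 210), (np.int64(445), 26, 251), (np.int64(446), 28, 254), (np.int64(447), 27, 254)]
263 [(np.int64(443), 20, 128), (np.int64(444), 19, 179), (np.int64(445), 21, 235), (np.int64(446), 24, 248), (np.int64(447), 24, 249)]
```

View pics/crop.png

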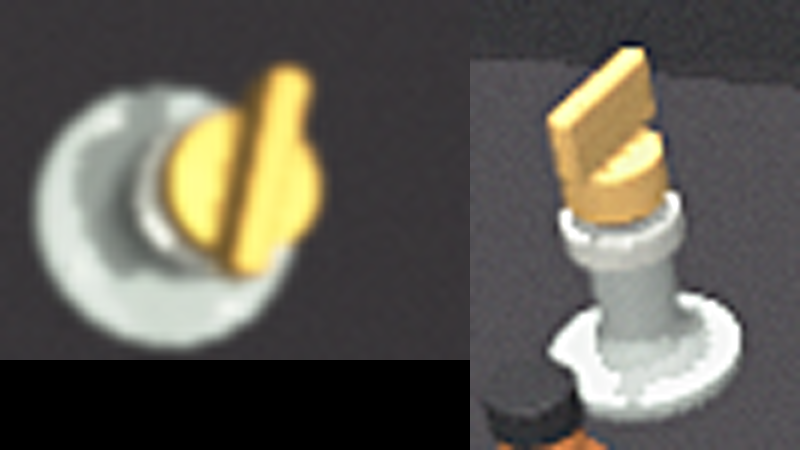

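The left crop shows the wing's top edge running from (450.8,238.2) to (445.9,263.8), with the cap disc centred near (445,252). The foot disc's centre is near (435.7,256.8).

```bash
python3 - <<'E'
from h import *
from scipy.spatial.transform import Rotation as R
p=cast("top",450.8,238.2,.132);q=cast("top",445.9,263.8,.132)
m=(p+q)/2;print("wing",p,q,np.linalg.norm(p-q),"mid",m)
# scene top-edge ends: crop/6 (x-470)/6+195, y/6+140
a=cast("scene",(560-470)/6+195,121/6+140,.132);b=cast("scene",(640-470)/6+195,52/6+140,.132)
print("scene",a,b,np.linalg.norm(a-b),(a+b)/2)
print("foot",cast("top",435.7,256.8,.004))
print("cap disc",cast("top",445.3,251.8,.102))
d=p-q;th=np.arctan2(d[1],d[0]);print("wing yaw",th)
print("bottle approx",cast("top",424,158,.15),cast("scene",206,208,.15))
s=robot.sense();Rt=R.from_quat(s["eef_rot"]);M=Rt.as_matrix();print(M.round(3))
y=M[:,1];print("tool y yaw",np.arctan2(y[1],y[0]))
m2=np.array([m[0],m[1],0.20]);print("to above, tool axes",M.T@(m2-s["eef_pos"]))
E
```

```text
wing [ 0.52188099 -0.27010324  0.132     ] [ 0.46671409 -0.26005217  0.132     ] 0.056075046041928846 mid [ 0.49429754 -0.26507771  0.132     ]
scene [ 0.52198425 -0.2694759   0.132     ] [ 0.47075588 -0.25789101  0.132     ] 0.05252195126020944 [ 0.49637007 -0.26368346  0.132     ]
foot [ 0.49435016 -0.26742686  0.004     ]
cap disc [ 0.49570776 -0.26597359  0.102     ]
wing yaw -0.180217228181809
bottle approx [ 0.69123722 -0.20652492  0.15      ] [ 0.70536779 -0.19919714  0.15      ]
[[ 0.953  0.302 -0.   ]
 [ 0.302 -0.953  0.001]
 [ 0.    -0.001 -1.   ]]
tool y yaw -1.2639882319108409
to above, tool axes [ 0.39109001 -0.19767014  0.0309154 ]
```
Center ≈ (0.495,-0.2655), wing yaw ≈ -0.18 (or -0.2). Tool y should be at yaw -0.19+π/2=1.38 or -1.76. Currently -1.264 → need -0.497 world (clockwise in world), i.e., about tool z (down): +0.5. q6 changes though with q1: q1 currently -1.48; at target q1=atan2(-.265,.495)=-0.49. Joint 6 sign: tool yaw = q1 ∓ q6... tool z down: tool yaw(x axis)= 0.307 ; q1=-1.482; q6=1.353. x yaw: q1 + ... with down: yaw x = q1 - q6 + c or... (q1 - q6 = -2.835; +π = 0.3066 ✓.). so yaw = q1 - q6 + π (down config). Or q1+... -1.482+1.353=-0.129 no. So q6 = q1 - yaw + π. Target x-yaw either -0.19 : q6 = -0.49+0.19+3.14=2.84 (near limit 3.14); alternative x-yaw = -0.19+π: q6=-0.3. Good choice: q6=-0.3, mid-range. So x-yaw 2.95; rotate from 0.307 to 2.95: +2.64 world, or q6 decreases by 1.65 ... rather jog rows are rot vectors; rz up to 2.64 fine (< π). At 0.188 rad per row = 14 rows. ~1.8 s. Fine; Or alternative from q6=1.353→2.84 means yaw change -0.5 only with q1. With q6=2.84, only 0.3 room in one direction (yaw decreasing, clockwise). Unsure direction, so q6=-0.3 is better. Loosening of 0.85+ either direction then fine; no regrasping. Alternatively could use yaw -0.5 rotation, and test direction: if it gives anticlockwise fine. Just rotate, time 32s is plentiful. In tool frame, world +2.64 is rz=-2.64. IK of rotate with rows: intermediate joint path—q6 from 1.353 to -0.3, OK. If IK locally-solved, direction of world rotation ccw decreases q6... yes.

Both views agree: the wing's axis is at about (0.495, −0.265), its yaw is −0.19, its measured length is 56 mm, and it is in reach. I'll approach with the tool turned to mid-range of the last joint (q6 ≈ −0.3).

The manual's scale: shifts go in units of 25 mm and turns go in units of 0.2 rad. Converting my numbers, 0.392 m is 15.68, 0.36 m is 14.4, -0.3 rad is -1.5.

Emit:
jog_arm --motion '[1.6, -0.8, 0, 0, 0, -0.75, 3.2, -1.6, 0, 0, 0, -1.5, 4.8, -2.4, 0, 0, 0, -2.25, 6.4, -3.2, 0, 0, 0, -3, 8, -4, 0, 0, 0, -3.75, 9.6, -4.8, 0, 0, 0, -4.5, 11.2, -5.6, 0, 0, 0, -5.25, 12.8, -6.4, 0, 0, 0, -6, 14.4, -7.2, 0, 0, 0, -6.75, 15.68, -7.92, 0, 0, 0, -7.5]' --finger_gap 0.085

```text
clock: 1.35
eef_pos: [0.496, -0.2634, 0.2309]
eef_rot: [0.617, 0.787, 0.0, -0.0]
ft_force: [0.3, -0.3, 0.5]
gripper_width: 0.0848
grasp_force: 0.0
```

```bash
cat >g.py <<'E'
from h import *
import sys
s=robot.sense();from scipy.spatial.transform import Rotation as R
M=R.from_quat(s["eef_rot"]).as_matrix();x=M[:,0]
print("t",s["clock"],"pos",s["eef_pos"].round(4),"yawx",round(np.arctan2(x[1],x[0]),3),"zax",M[:,2].round(3),"q",s["q"].round(2),"F",s["ft_force"].round(1),"T",s["wrist_torque"].round(2),"w",round(s["gripper_width"],4),"g",s["grasp_force"])
t=np.array([.495,-.2655,float(sys.argv[1])]);print("to target tool axes",(M.T@(t-s["eef_pos"])).round(4))
E
python3 g.py 0.16
```

```text
t 1.35 pos [ 0.496  -0.2634  0.2309] yawx 1.812 zax [-0.  0. -1.] q [-0.72 -0.01 -0.02  1.56  0.    0.61] F [ 0.3 -0.3  0.5] T [0.02 0.   0.07] w 0.0848 g 0.0
to target tool axes [-0.0018 -0.0015  0.0709]
```

Emit:
jog_arm --motion '[-0.08, -0.08, 0.4, 0, 0, -0.9, -0.08, -0.08, 0.8, 0, 0, -1.8, -0.08, -0.08, 1.2, 0, 0, -2.7, -0.08, -0.08, 1.6, 0, 0, -3.6, -0.08, -0.08, 2, 0, 0, -4.5, -0.08, -0.08, 2.2, 0, 0, -5.4, -0.08, -0.08, 2.2, 0, 0, -5.7, -0.08, -0.08, 2.2, 0, 0, -5.7, -0.08, -0.08, 2.2, 0, 0, -5.7]'

```text
clock: 2.48
eef_pos: [0.4936, -0.2673, 0.1762]
eef_rot: [0.098, 0.995, -0.0, -0.0]
ft_force: [-0.3, -0.6, 0.3]
gripper_width: 0.0853
grasp_force: 0.0
```

```bash
python3 g.py 0.108; python3 - <<'E'
from h import *
im=robot.capture("scene")[:,:,::-1];cv2.imwrite("pics/s1.png",cv2.resize(im[60:230,120:330],None,fx=3,fy=3))
E
```

```text
t 2.475 pos [ 0.4936 -0.2673  0.1762] yawx 2.945 zax [-0.  0. -1.] q [-0.73 -0.02 -0.13  1.46 -0.   -0.53] F [-0.3 -0.6  0.3] T [-0.01  0.02 -0.01] w 0.0853 g 0.0
to target tool axes [-0.0011  0.002   0.0682]
```

View pics/s1.png

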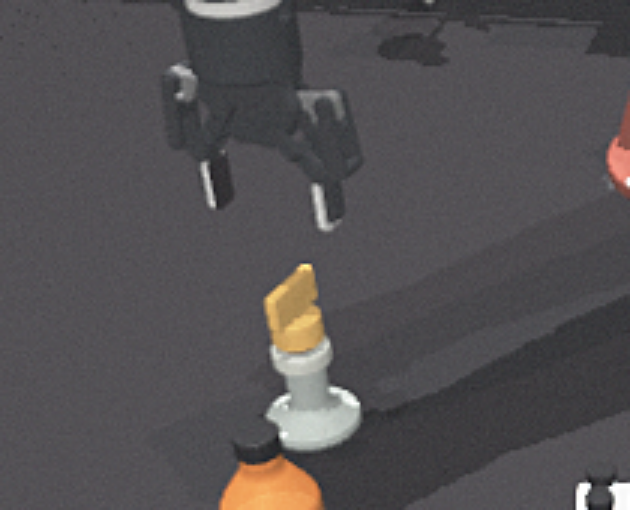

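The view shows the open fingers straddling the wing (about (295,310) in the crop), with the bottle well clear. I'll descend and grip.

Emit:
jog_arm --motion '[-0.04, 0.08, 1.2, 0, 0, 0, -0.04, 0.08, 2.2, 0, 0, 0, -0.04, 0.08, 2.72, 0, 0, 0, -0.04, 0.08, 2.72, 0, 0, 0]'

```text
clock: 3.02
eef_pos: [0.4946, -0.2652, 0.1077]
eef_rot: [0.097, 0.995, 0.0, -0.001]
ft_force: [0.4, -0.4, 1.2]
gripper_width: 0.085
grasp_force: 0.0
```

Emit:
jog_arm --motion '[0, 0, 0, 0, 0, 0, 0, 0, 0, 0, 0, 0, 0, 0, 0, 0, 0, 0, 0, 0, 0, 0, 0, 0, 0, 0, 0, 0, 0, 0, 0, 0, 0, 0, 0, 0, 0, 0, 0, 0, 0, 0, 0, 0, 0, 0, 0, 0]' --finger_gap 0 --grip_force 50

```text
clock: 4.03
eef_pos: [0.4948, -0.2676, 0.1089]
eef_rot: [0.098, 0.995, -0.002, 0.0]
ft_force: [-3.7, -8.3, 0.2]
gripper_width: 0.0088
grasp_force: 52.9
```

```bash
python3 g.py 0.108
```

```text
t 4.025 pos [ 0.4948 -0.2676  0.1089] yawx 2.946 zax [-0.    -0.004 -1.   ] q [-0.73  0.   -0.23  1.34 -0.   -0.53] F [-3.7 -8.3  0.2] T [-1.64  0.55  0.21] w 0.0088 g 52.86247909069061
to target tool axes [0.0002 0.0021 0.0009]
```

Gripped: opening 9 mm, and the wing pulled the tool about 2.5 mm toward −y. I'll take up that offset and feel one direction with a small turn.

Converted, -0.003 m is -0.12.

Emit:
jog_arm --motion '[0, -0.12, 0, 0, 0, 0, 0, -0.12, 0, 0, 0, 0, 0, -0.12, 0, 0, 0, 0]'

```text
clock: 4.4
eef_pos: [0.4948, -0.2678, 0.1089]
eef_rot: [0.097, 0.995, 0.001, 0.0]
ft_force: [-0.5, 4.2, 6.2]
gripper_width: 0.0091
grasp_force: 53.6
```

```bash
python3 g.py 0.108
```

```text
t 4.4 pos [ 0.4948 -0.2678  0.1089] yawx 2.947 zax [ 0.001  0.001 -1.   ] q [-0.73  0.   -0.23  1.34  0.   -0.54] F [-0.5  4.2  6.2] T [1.   0.02 0.08] w 0.0091 g 53.629335165023804
to target tool axes [0.0002 0.0023 0.0009]
```

Emit:
jog_arm --motion '[0, 0, 0, 0, 0, 0.15, 0, 0, 0, 0, 0, 0.3, 0, 0, 0, 0, 0, 0.3, 0, 0, 0, 0, 0, 0.3]'

```text
clock: 4.9
eef_pos: [0.4948, -0.2679, 0.1089]
eef_rot: [0.127, 0.992, 0.001, 0.0]
ft_force: [-0.4, 3.7, 4.7]
gripper_width: 0.0088
grasp_force: 53.6
```

```bash
python3 g.py .108
```

```text
t 4.9 pos [ 0.4948 -0.2679  0.1089] yawx 2.887 zax [ 0.001  0.001 -1.   ] q [-0.73  0.   -0.23  1.34  0.   -0.48] F [-0.4  3.7  4.7] T [0.97 0.05 0.02] w 0.0088 g 53.5807067155838
to target tool axes [0.0004 0.0023 0.0009]
```

Converted, 0.1 rad is 0.5.

Emit:
jog_arm --motion '[0, 0, 0, 0, 0, 0.25, 0, 0, 0, 0, 0, 0.5]'

```text
clock: 5.15
eef_pos: [0.4947, -0.268, 0.1089]
eef_rot: [0.177, 0.984, 0.0, 0.0]
ft_force: [-1.8, 2.7, 5.1]
gripper_width: 0.0092
grasp_force: 53.6
```

```bash
python3 g.py .108
```

```text
t 5.15 pos [ 0.4947 -0.268   0.1089] yawx 2.786 zax [ 0.001  0.001 -1.   ] q [-0.73  0.   -0.23  1.34  0.   -0.37] F [-1.8  2.7  5.1] T [0.77 0.08 0.19] w 0.0092 g 53.60090911388397
to target tool axes [0.0006 0.0024 0.0009]
```

Emit:
jog_arm --motion '[0, 0, 0, 0, 0, -0.25, 0, 0, 0, 0, 0, -0.5, 0, 0, 0, 0, 0, -0.8, 0, 0, 0, 0, 0, -0.8]'

```text
clock: 5.65
eef_pos: [0.4948, -0.2678, 0.1089]
eef_rot: [0.097, 0.995, 0.001, 0.0]
ft_force: [-0.1, 4.2, 5.6]
gripper_width: 0.0087
grasp_force: 53.6
```

```bash
python3 g.py .108
```

```text
t 5.65 pos [ 0.4948 -0.2678  0.1089] yawx 2.948 zax [ 0.001  0.001 -1.   ] q [-0.73  0.   -0.23  1.34  0.   -0.54] F [-0.1  4.2  5.6] T [1.04 0.02 0.08] w 0.0087 g 53.63505721092224
to target tool axes [0.0002 0.0023 0.0009]
```

Emit:
jog_arm --motion '[0, 0, 0, 0, 0, -0.25, 0, 0, 0, 0, 0, -0.5]'

```text
clock: 5.9
eef_pos: [0.4947, -0.2678, 0.1089]
eef_rot: [0.047, 0.999, 0.001, 0.0]
ft_force: [0.4, 6.2, 6.8]
gripper_width: 0.0089
grasp_force: 85.7
```

```bash
python3 g.py .108
```

```text
t 5.9 pos [ 0.4947 -0.2678  0.1089] yawx 3.047 zax [ 0.001  0.001 -1.   ] q [-0.73  0.   -0.23  1.34  0.   -0.63] F [0.4 6.2 6.8] T [ 1.18  0.14 -1.96] w 0.0089 g 85.7395320944488
to target tool axes [-0.0001  0.0024  0.0009]
```

Anticlockwise is solid (2 N m), and clockwise gives at about 0.2 N m, so this is the left-hand thread. I'll loosen it clockwise by about 1.1 rad.

Emit:
jog_arm --motion '[0, 0, 0, 0, 0, 0.65, 0, 0, 0, 0, 0, 1.3, 0, 0, 0, 0, 0, 1.95, 0, 0, 0, 0, 0, 2.6, 0, 0, 0, 0, 0, 3.25, 0, 0, 0, 0, 0, 3.9, 0, 0, 0, 0, 0, 4.55, 0, 0, 0, 0, 0, 5.2, 0, 0, 0, 0, 0, 5.85, 0, 0, 0, 0, 0, 6.25]'

```text
clock: 7.15
eef_pos: [0.4939, -0.2688, 0.1089]
eef_rot: [0.624, 0.781, -0.001, -0.0]
ft_force: [-6.0, -0.7, 5.9]
gripper_width: 0.0087
grasp_force: 53.7
```

```bash
python3 g.py .108
```

```text
t 7.15 pos [ 0.4939 -0.2688  0.1089] yawx 1.793 zax [-0.001 -0.001 -1.   ] q [-0.73  0.   -0.23  1.34 -0.    0.62] F [-6.  -0.7  5.9] T [-0.15  0.98  0.2 ] w 0.0087 g 53.66578459739685
to target tool axes [0.003  0.0018 0.0009]
```

Emit:
jog_arm --motion '[0, 0, 0, 0, 0, 0, 0, 0, 0, 0, 0, 0]'

```text
clock: 7.4
eef_pos: [0.4939, -0.2688, 0.1089]
eef_rot: [0.623, 0.782, -0.001, -0.0]
ft_force: [-5.3, -0.5, 6.2]
gripper_width: 0.0091
grasp_force: 53.6
```

```bash
python3 g.py .108
```

```text
t 7.4 pos [ 0.4939 -0.2688  0.1089] yawx 1.796 zax [-0.001 -0.001 -1.   ] q [-0.73  0.   -0.23  1.34 -0.    0.62] F [-5.3 -0.5  6.2] T [-0.05  0.84 -0.24] w 0.0091 g 53.64994704723358
to target tool axes [0.003  0.0018 0.0009]
```

The tool turned about 1.15 rad at the expected drag. Next I release, lift and check.

Emit:
jog_arm --motion '[0, 0, 0, 0, 0, 0, 0, 0, 0, 0, 0, 0, 0, 0, 0, 0, 0, 0, 0, 0, 0, 0, 0, 0, 0, 0, 0, 0, 0, 0, 0, 0, 0, 0, 0, 0]' --finger_gap 0.085

```text
clock: 8.15
eef_pos: [0.4944, -0.2685, 0.1083]
eef_rot: [0.623, 0.782, -0.0, 0.0]
ft_force: [-0.6, -0.9, 0.6]
gripper_width: 0.0851
grasp_force: 0.0
```

Emit:
jog_arm --motion '[0, 0, -1.2, 0, 0, 0, 0, 0, -3.2, 0, 0, 0, 0, 0, -5.2, 0, 0, 0, 1.2, 1.2, -6, 0, 0, 0, 3.2, 0, -6, 0, 0, 0, 4.8, 0, -6, 0, 0, 0, 4.8, 0, -6, 0, 0, 0]'

```text
clock: 9.02
eef_pos: [0.4673, -0.1496, 0.2589]
eef_rot: [0.622, 0.783, 0.0, 0.0]
ft_force: [0.1, 0.7, 0.6]
gripper_width: 0.0852
grasp_force: 0.0
```

```bash
python3 g.py .108; python3 - <<'E'
from h import *
a=robot.capture("top")[:,:,::-1];b=robot.capture("scene")[:,:,::-1]
cv2.imwrite("pics/e.png",np.hstack([cv2.resize(a[130:290,380:480],None,fx=3,fy=3),cv2.resize(b[120:280,170:320],None,fx=3,fy=3)]))
E
```

```text
t 9.025 pos [ 0.4673 -0.1496  0.2589] yawx 1.799 zax [ 0.001 -0.    -1.   ] q [-0.58 -0.22 -0.17  1.63  0.    0.77] F [0.1 0.7 0.6] T [ 0.03 -0.01  0.01] w 0.0852 g 0.0
to target tool axes [-0.1191  0.0007  0.1509]
```

View pics/e.png

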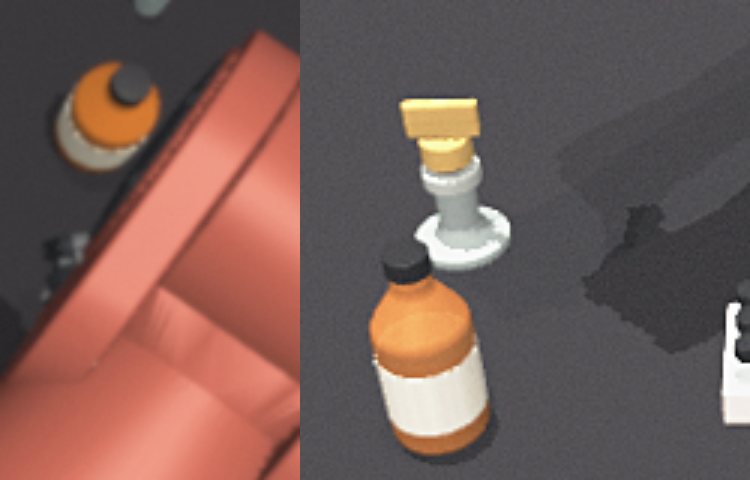

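The scene view shows the bottle undisturbed and upright, and the wing's top edge now running from (204,154) to (229,154). I'll verify the angle and hand in.

```bash
python3 - <<'E'
from h import *
a=cast("scene",204.3,154.2,.132);b=cast("scene",229,154.2,.132);d=a-b
th=np.arctan2(d[1],d[0]);print(a,b,np.linalg.norm(d),th)
turn=(-.19-th)%np.pi;print("loosened",turn)
if turn>.95: print(robot.job_done())
E
```

```text
[ 0.50052712 -0.29193327  0.132     ] [ 0.49140253 -0.23646295  0.132     ] 0.0562157844207019 -1.4077614007804946
loosened 1.2177614007804947
the job is handed in; nothing more can be done
None
```

I loosened the winged cap on the turret nearer the bottle by about 1.15–1.2 rad clockwise (it has a left-hand thread) and released it; the bottle stayed upright, the arm never went near the other turret's cap, and the job was handed in at about 9 s.

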